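Clear the indexed banding wheel and hold its plunger back

TASK

The decorating wheel on the glaze bench must be freed to turn. First lift the fragile bisque cup off the wheel with a light grip and set it down softly, upright, on the plaster bat beside it, and let go; only then pull the wheel's sprung index plunger straight out as far as it goes, so its pin is well clear of its seat between the wheel's teeth, and finish holding it fully back by its knob, without letting go. Leave the tub, the mortar, the glaze test tile and the glass jar where they are.

Things in the scene. Friction and masses are not known exactly. Their poses are not given: they have to be found in the camera images.
- cup: Fragile thin-walled terracotta bisque cup, no handle, open top: 70 mm tall, round, outside 44 mm across at the foot, 54 mm at the rim, about 0.13 kg. Starts upright on the wheel's top, up to 28 mm off its centre. Origin: centre of its underside, z up. Breaks if a finger presses it with over about 50 N (the lightest grip is plenty) if pushed on the bat with over 40 N, or if dropped over 10 mm.
- bat: Square slab of white plaster, 170 x 170 mm, 15 mm thick, fixed on the bench to the left (+y) of the wheel. Origin: centre of its underside, so its top is 15 mm above; x and y run along its edges, z up. The whole foot of the cup belongs on it.
- stand: Dark steel stand of the banding wheel, fixed to the bench. Origin on the bench, on the wheel's vertical axis; z up. The plunger lies along the stand's own -y direction and runs through an upright bracket 40 mm wide, 76 mm high, 122 to 146 mm from the axis; a foot 12 mm high reaches out to 148 mm.
- wheel_top (a point): Centre of the aluminium wheel's flat top, 78 mm above the bench. The top is 170 mm across; below it a ring of 12 teeth, 208 mm across over the teeth, 46 to 66 mm above the bench. Once unpinned it turns about its vertical axis.
- knob (a point): Middle of the black plunger knob's grip (moves with the plunger): level, 56 mm above the bench; when seated 169 mm from the wheel's axis along the stand's -y. Grip: level cylinder 26 mm across, 34 mm long, with a rim 34 mm across, 6 mm long at its outer end; 6 mm gap to the bracket when seated. Axes as the stand's: pull level along -y, away from the wheel; pinch it across, along x.
- plunger (a joint): Travel of the plunger in m: 0 seated (11 mm steel pin 18 mm deep between two teeth), 0.018 pin just out of the teeth, 0.024 fully back at its stop. A spring draws it home: about 8 N seated, 13 N fully back; it does not latch. It slides with 6 N s/m of damping.
- tub: Bystander: white plastic lidded tub, 100 mm across, 95 mm tall, beyond the wheel. Origin: centre of its underside.
- mortar: Bystander: marble mortar bowl, 110 mm across, 65 mm tall, beyond the bat. Origin: centre of its underside.
- tile: Bystander: upright L-shaped glaze test tile, 50 mm wide, 70 mm tall, on the far right. Origin: centre of its foot's underside.
- jar: Bystander: small lidded glass jar, 56 mm across, 60 mm tall, on the near right. Origin: centre of its underside.
Mind the look-alikes: they are no part of the job. Several things have the shape of the cup; the one meant has the colours described above.

How it is judged:
On the way, in this order (a step that is already met when the one before it is completed fails the run):
1. the cup stands upright on the bat, let go (x of cup in the frame of bat between -0.06 and 0.06 m and y of cup in the frame of bat between -0.06 and 0.06 m and z of cup in the frame of bat between 0.011 and 0.02 m and angle between cup's own z axis and vertical below 0.12 rad and linear speed of cup below 0.02 m/s and contact force between the fingers and cup below 0.1 N), for 0.2 s.
2. the plunger is held fully back by the fingers (value of joint plunger above 0.021 m and contact force between the fingers and plunger above 3 N), for 0.3 s.
At the end, for the whole second after the job is handed in: The fingers hold the plunger at least 21 mm out of its 24 mm travel (more than 3 N of contact), while the cup stands still and untouched upright (within 7 degrees) on the bat, its centre within 60 mm of the bat's centre along both edges (all of step 1 and all of step 2); the arm keeps its last pose, push and grip.
It fails at once if the plunger is drawn by more than 6 mm while the cup is not yet on the bat (value of joint plunger above 0.006 m and horizontal distance between cup and bat above 0.1 m).
It fails at once if the cup is squeezed by the fingers with more than 100 N in all (50 N a finger) (contact force between the fingers and cup above 100 N).
It fails at once if the cup is pushed onto the bat with more than 40 N, or dropped (falling free at over 0.5 m/s, about 13 mm of fall) (contact force between cup and bat above 40 N or (linear speed of cup above 0.5 m/s and contact force between the fingers and cup below 0.1 N)).
It fails at once if the tub, mortar, test tile or jar is moved by more than 25 mm (distance of any of tub, mortar, tile, jar from where it was at the start of the episode above 0.025 m).
It also fails if it takes over 51 s, if anything falls off the work surface, if the arm or the gripper's body presses on something with over 40 N, if the wrist force passes 120 N, or if a joint passes its speed limit or range.

ROBOT

A 6-joint arm with a two-finger parallel gripper is mounted at the origin on the work surface. World frame = base frame: x ahead of the robot, y to its left, z up, the work surface at z = 0. Lengths are in m, angles in rad, forces in N, time in s.
With the tool pointing down it reaches from about 0.225 to 0.875 m from the base axis. Payload 3.4 kg.
Tool frame: the origin (TCP) lies at the centre of the arm's flange, where the gripper is bolted on; the fingertips stand manip.tcp_to_tips ahead of it and the grasp point (between the pads) lies 155 mm ahead of it (manip.tcp_to_tips is the distance from the TCP to the fingertips, in m); z points along the fingers, y is the line along which they close (so a half turn about z gives the same grasp; the last joint's range is limited). The gripper opens to 85 mm and grips with 20 to 120 N. Pads are 22 mm wide; open, the fingers measure 114 mm over their backs; the gripper's body (76 mm by 85 mm) begins 54 mm behind the grasp point. The pads swing forward as they close: fully open they stand 13 mm farther back than shut.
Start: joints at [-1.404, 0.276, 1.505, -0, 1.361, -0.121], TCP at [0.163, -0.551, 0.405] pointing down, gripper open.
Joint ranges: [-2.89, 2.89], [-0.75, 2.08], [0.22, 2.7], [-1.18, 4.32], [0.11, 2.71], [-2.7, 2.7]. Speed limits (rad/s): [2.57, 2.57, 3.14, 3.14, 3.14, 3.14].

INTERFACE

Orientations are given as a unit quaternion [w, x, y, z].
In Python, from rig import sensors, imaging, manip gives the robot as it stands. The module is installed in compiled form; this text tells all that it offers.
- The arm moves only by the tool jog_arm, never from a script. Its argument "plan" is a list of rows, each an object of numbers: "dx", "dy", "dz": the shift along the tool's x, y, z in mm; "ax", "ay", "az": the turn, a rotation vector about the tool's x, y, z in units of 6 degrees (1.0 is 6 degrees); "grip": the closure, from 0 (fully open) to 1 (shut). A call has 1 to 20 rows; each row shifts and turns the commanded pose from where the row before left it, along the tool's axes as they then stand; what a row does not reach is not made up. A row lasts 1/12 s, in which the tool goes at most 41.7 mm and 7.16 degrees, less where a joint would pass 70% of its speed; a pose out of reach is approached as far as the arm can. A call is refused whole if a number of a shift passes 41.7 or a number of a turn 1, either way. A call with a gripper value outside its range is refused whole. The fingers move at their own pace and stop on an object; "grip_force" is the grip in N (left out, the last holds). Time passes only in rows, so rows that do not move let the fingers close. It gives the time, the measured TCP pose, the force, the opening and the grip force at its end, in the units of the state.
- sensors.get_state(): the state, without advancing time (a new reading comes with each control period).
- imaging.get_image(name): name is "scene" or "side" or "wrist"; returns a dict with "image" (420x560x3 uint8, red, green, blue), "K" (3x3 intrinsics, pixels), "extrinsics" (4x4, takes a point from world to camera coordinates). Camera axes: x right, y up, looking along -z (the intrinsics and any distortion apply to the point x, -y, -z); pixel columns grow to the right and rows downward; lengths in m; the calibration is good to about 2 mm. The wrist camera is an equidistant fisheye: a pixel r from the principal point sees the ray r / f radians off the axis. A picture is of the moment at which its call begins. There is no depth.
- manip.sign_off(): hands the job in; it is judged then, once.
The state is a dict: "clock": time; "qpos": joint angles; "qd": joint speeds; "effort": joint torques, N m; "position": TCP position; "ee_rot": TCP orientation; "contact_force": force on the tool from outside, world axes, zero at the start; "moment": the same for the moment, N m; "width": finger opening in m; "gripper_force": force on a finger pad.
Only numpy, scipy, OpenCV 4.12 (cv2) and the standard library are available. Lean on these libraries where they do the work, as an engineer would, in place of code of your own. Each camera call takes 0.05 s, during which the arm holds its last target. There are 200 camera calls.

## Working session

There is one attempt and no reset: what is moved stays moved. The work goes in short steps, Python scripts to look and compute and a tool call to move; the robot and the scene stay as the last step left them, time stands still between calls to the robot, and variables do not carry over. Pictures are saved under pics/ and viewed, at most 10 in all, crops included, and the job is handed in when it is done.

Besides the shell and the picture viewer there is one more tool, called after "Emit:" by a JSON object that holds its "name" and its "arguments". jog_arm: Moves the arm, as the interface text tells. Its arguments: {"type":"object","properties":{"plan":{"type":"array"},"grip_force":{"type":"number"}},"required":["plan"]}

```bash
mkdir -p pics; python3 - <<'E'
from rig import sensors, imaging, manip
import cv2,pickle
d={n:imaging.get_image(n) for n in("scene","side","wrist")}
pickle.dump(d,open("im0.pkl","wb"))
for n in d: cv2.imwrite(f"pics/{n}0.png",d[n]["image"][:,:,::-1])
s=sensors.get_state();print(s,manip.tcp_to_tips)
for n in d: print(n,d[n]["K"].tolist(),d[n]["extrinsics"].round(4).tolist(),[k for k in d[n]])
E
```

```text
{'clock': 0.15, 'qpos': array([-1.40400108e+00,  2.76432821e-01,  1.50581992e+00,  5.74780905e-06,
        1.36070297e+00, -1.21000973e-01]), 'qd': array([-0.00180196, -0.00076424, -0.00336955, -0.00028701,  0.00067506,
        0.0009357 ]), 'effort': array([ 2.12979707e-03, -4.17143619e+01, -2.46033418e+01, -5.24384905e-05,
        7.67607096e-03,  1.21658127e-05]), 'position': array([ 0.16317796, -0.5512027 ,  0.40405684]), 'ee_rot': array([-6.81416385e-04,  9.89664376e-01,  1.43401387e-01, -1.27941720e-05]), 'contact_force': array([-0.99800234, -0.16518223,  0.31365368]), 'moment': array([ 0.011934  , -0.01816419,  0.00807347]), 'gripper_force': 0.0, 'width': 0.08526914167077478} 0.1734
scene [[466.8553824095955, 0.0, 289.0858362723779], [0.0, 466.8553824095955, 209.29897139755377], [0.0, 0.0, 1.0]] [[-0.3525, 0.9358, -0.0015, 0.2375], [-0.692, -0.2596, 0.6736, 0.3232], [0.63, 0.2385, 0.7391, -1.4641], [0.0, 0.0, 0.0, 1.0]] ['image', 'K', 'extrinsics']
side [[403.30770401084425, 0.0, 282.0291947796982], [0.0, 403.30770401084425, 211.42746597682554], [0.0, 0.0, 1.0]] [[-0.9633, -0.2682, -0.0108, 0.5187], [0.1324, -0.5096, 0.8502, -0.1439], [-0.2335, 0.8175, 0.5264, -0.7723], [0.0, 0.0, 0.0, 1.0]] ['image', 'K', 'extrinsics']
wrist [[325.19226210127806, 0.0, 279.6168954162161], [0.0, 325.19226210127806, 213.02661274376976], [0.0, 0.0, 1.0]] [[0.2837, -0.9589, -0.0013, -0.574], [0.9177, 0.2719, -0.2897, 0.037], [0.2782, 0.081, 0.9571, -0.3795], [0.0, 0.0, 0.0, 1.0]] ['image', 'K', 'extrinsics']
```

View pics/scene0.png

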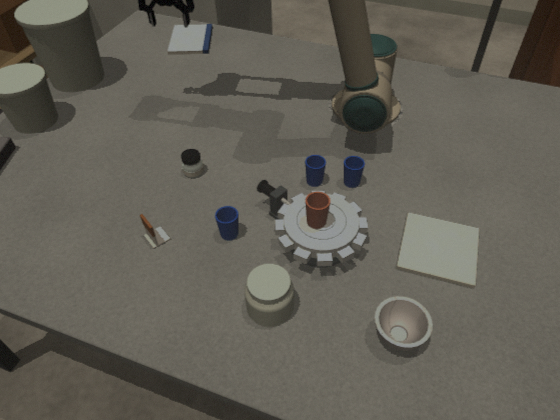

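View pics/side0.png

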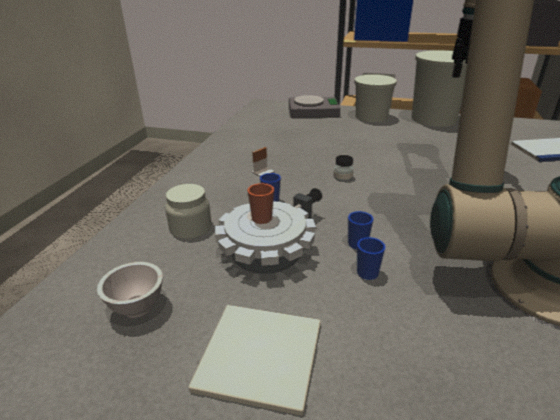

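Cup-shaped candidates in the scene view: terracotta cup on the wheel at (317,210), and blue cups at (315,170), (353,171) and (228,222). The terracotta one on the wheel fits the colour and place. I'll confirm it with a crop.

```bash
cat > h.py <<'E'
import numpy as np,cv2,pickle
def ray(d,u,v,fish=False):
    K,E=d["K"],d["extrinsics"];x=(u-K[0,2])/K[0,0];y=(v-K[1,2])/K[1,1]
    if fish:
        r=np.hypot(x,y);s=np.sin(r)/r if r>1e-9 else 1;c=np.array([x*s,-y*s,-np.cos(r)])
    else: c=np.array([x,-y,-1.])
    R=E[:3,:3];return -R.T@E[:3,3],R.T@c
def onz(d,u,v,z,fish=False):
    o,r=ray(d,u,v,fish);return (o+r*(z-o[2])/r[2])
def proj(d,P,fish=False):
    K,E=d["K"],d["extrinsics"];c=E[:3,:3]@np.array(P)+E[:3,3];c=np.array([c[0],-c[1],-c[2]])
    if fish:
        h=np.hypot(c[0],c[1]);t=np.arctan2(h,c[2]);xy=c[:2]/h*t
    else: xy=c[:2]/c[2]
    return xy*K[0,0]+K[:2,2]
E
python3 - <<'E'
from h import *
d=pickle.load(open("im0.pkl","rb"))
a=cv2.resize(d["scene"]["image"][145:285,210:490],None,fx=2.8,fy=2.8,interpolation=2)
b=cv2.resize(d["side"]["image"][170:275,200:410],None,fx=2,fy=2,interpolation=2)
out=np.zeros((600,784,3),np.uint8);out[:392]=a[:392,:784];out[392:600,:420]=b[:208]
cv2.imwrite("pics/c1.png",out[:,:,::-1])
s,e=d["scene"],d["side"]
print("bat scene",[onz(s,*p,.015).round(3).tolist() for p in [(404,216),(479,234),(474,281),(399,261)]])
print("bat side",[onz(e,*p,.015).round(3).tolist() for p in [(235,308),(321,320),(303,404),(196,386)]])
print("rimcup",onz(s,317,199,.148).round(3),onz(e,261,190,.148).round(3))
print("wheel",onz(s,321,220,.078).round(3),onz(e,266,222,.078).round(3))
print("knob",onz(s,265,188,.056).round(3),onz(e,314,197,.056).round(3))
for n,p,q,z in [("tub",(269,280),(187,195),.095),("mortar",(403,317),(132,280),.065),("jar",(191,157),(344,161),.06),("tile",(157,238),(262,172),0),("b1",(315,163),(360,218),.07),("b2",(354,164),(371,246),.07),("b3",(228,214),(270,178),.07)]:
    print(n,onz(s,*p,z).round(3),onz(e,*q,z).round(3))
E
```

```text
bat scene [[0.428, 0.206, 0.015], [0.422, 0.382, 0.015], [0.561, 0.384, 0.015], [0.566, 0.222, 0.015]]
bat side [[0.562, 0.224, 0.015], [0.41, 0.212, 0.015], [0.405, 0.37, 0.015], [0.561, 0.383, 0.015]]
rimcup [0.57  0.025 0.148] [0.572 0.029 0.148]
wheel [0.564 0.035 0.078] [0.562 0.036 0.078]
knob [ 0.495 -0.13   0.056] [ 0.494 -0.128  0.056]
tub [ 0.763 -0.008  0.095] [0.757 0.001 0.095]
mortar [0.733 0.255 0.065] [0.739 0.253 0.065]
jar [ 0.461 -0.352  0.06 ] [ 0.453 -0.341  0.06 ]
tile [ 0.689 -0.329  0.   ] [ 0.694 -0.334  0.   ]
b1 [ 0.381 -0.04   0.07 ] [ 0.377 -0.04   0.07 ]
b2 [0.35  0.053 0.07 ] [0.346 0.054 0.07 ]
b3 [ 0.615 -0.171  0.07 ] [ 0.617 -0.171  0.07 ]
```

View pics/c1.png

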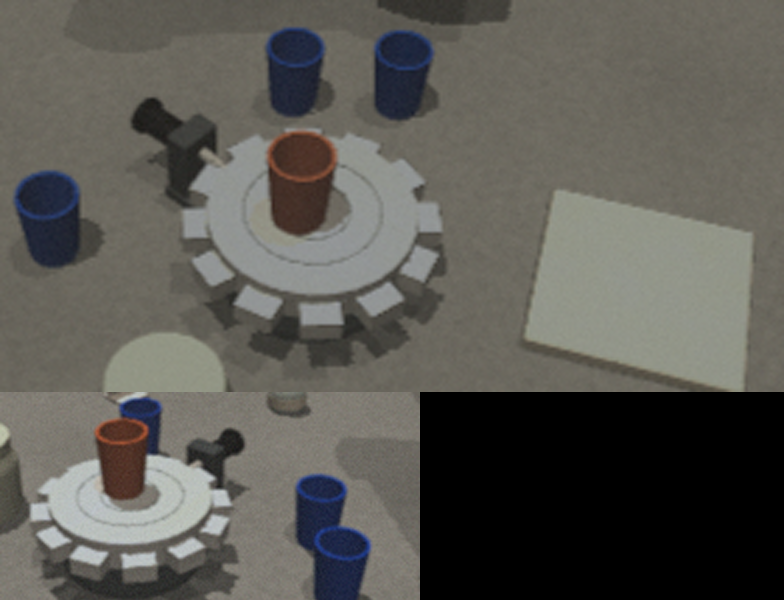

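The crop confirms it: terracotta cup on the wheel (rim centre at scene 318,200), the other three are blue, and the knob is at (262,185). Moving above the cup.

Emit:
{"name": "jog_arm", "arguments": {"plan": [{"dx": 20,"dy": -15.8,"dz": 2,"grip": 0},{"dx": 28,"dy": -22,"dz": 2,"grip": 0},{"dx": 28,"dy": -22,"dz": 2,"grip": 0},{"dx": 28,"dy": -22,"dz": 2,"grip": 0},{"dx": 28,"dy": -22,"dz": 2,"grip": 0},{"dx": 28,"dy": -22,"dz": 2,"grip": 0},{"dx": 28,"dy": -22,"dz": 2,"grip": 0},{"dx": 28,"dy": -22,"dz": 2,"grip": 0},{"dx": 28,"dy": -22,"dz": 2,"grip": 0},{"dx": 28,"dy": -22,"dz": 2,"grip": 0},{"dx": 28,"dy": -22,"dz": 2,"grip": 0},{"dx": 28,"dy": -22,"dz": 2,"grip": 0},{"dx": 28,"dy": -22,"dz": 2,"grip": 0},{"dx": 28,"dy": -22,"dz": 2,"grip": 0},{"dx": 28,"dy": -22,"dz": 2,"grip": 0},{"dx": 28,"dy": -22,"dz": 2,"grip": 0},{"dx": 28,"dy": -22,"dz": 2,"grip": 0},{"dx": 28,"dy": -22,"dz": 2,"grip": 0},{"dx": 28,"dy": -22,"dz": 2,"grip": 0},{"dx": 20,"dy": -16,"dz": 2,"grip": 0}], "grip_force": 20}}

```text
$.plan[0]: bad value
```

```bash
python3 - <<'E'
from rig import sensors, imaging
from h import *
d={n:imaging.get_image(n) for n in("wrist","side")}
pickle.dump(d,open("im1.pkl","wb"))
s=sensors.get_state();print(s["position"],s["ee_rot"],s["qpos"],s["clock"])
w=d["wrist"]
for P in [(.571,.027,.148),(.571,.027,.078),(.563,.0355,.078),(.499,-.121,.056),(.49,.298,.015)]: print(P,proj(w,P,True).round(0))
hsv=cv2.cvtColor(w["image"],cv2.COLOR_RGB2HSV)
m=((hsv[...,1]>110)&((hsv[...,0]<12)|(hsv[...,0]>170))&(hsv[...,2]>50)).astype(np.uint8)
n,l,st,c=cv2.connectedComponentsWithStats(m)
for i in range(1,n):
    if st[i,4]>100: print(st[i],c[i])
cv2.imwrite("pics/w1.png",w["image"][:,:,::-1])
E
```

```text
[ 0.16317374 -0.55128651  0.40430592] [-4.17621387e-04  9.89666011e-01  1.43391117e-01 -1.78073696e-05] [-1.40402535e+00  2.76264750e-01  1.50543593e+00 -1.68642266e-05
  1.36072781e+00 -1.20999717e-01] 0.25
(0.571, 0.027, 0.148) [ -24. -151.]
(0.571, 0.027, 0.078) [   1. -134.]
(0.563, 0.0355, 0.078) [  -4. -129.]
(0.499, -0.121, 0.056) [  49. -112.]
(0.49, 0.298, 0.015) [-67. -57.]
```

View pics/w1.png

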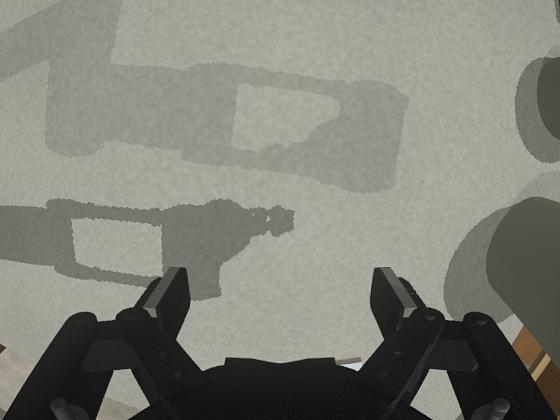

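The call was refused, so the arm didn't move and this wrist view shows only bare bench. The rows probably need every field, so I'll retry with all of them.

Emit:
{"name": "jog_arm", "arguments": {"plan": [{"dx": 20,"dy": -16,"dz": 2,"ax": 0,"ay": 0,"az": 0,"grip": 0},{"dx": 28,"dy": -22,"dz": 2,"ax": 0,"ay": 0,"az": 0,"grip": 0},{"dx": 28,"dy": -22,"dz": 2,"ax": 0,"ay": 0,"az": 0,"grip": 0},{"dx": 28,"dy": -22,"dz": 2,"ax": 0,"ay": 0,"az": 0,"grip": 0},{"dx": 28,"dy": -22,"dz": 2,"ax": 0,"ay": 0,"az": 0,"grip": 0},{"dx": 28,"dy": -22,"dz": 2,"ax": 0,"ay": 0,"az": 0,"grip": 0},{"dx": 28,"dy": -22,"dz": 2,"ax": 0,"ay": 0,"az": 0,"grip": 0},{"dx": 28,"dy": -22,"dz": 2,"ax": 0,"ay": 0,"az": 0,"grip": 0},{"dx": 28,"dy": -22,"dz": 2,"ax": 0,"ay": 0,"az": 0,"grip": 0},{"dx": 28,"dy": -22,"dz": 2,"ax": 0,"ay": 0,"az": 0,"grip": 0},{"dx": 28,"dy": -22,"dz": 2,"ax": 0,"ay": 0,"az": 0,"grip": 0},{"dx": 28,"dy": -22,"dz": 2,"ax": 0,"ay": 0,"az": 0,"grip": 0},{"dx": 28,"dy": -22,"dz": 2,"ax": 0,"ay": 0,"az": 0,"grip": 0},{"dx": 28,"dy": -22,"dz": 2,"ax": 0,"ay": 0,"az": 0,"grip": 0},{"dx": 28,"dy": -22,"dz": 2,"ax": 0,"ay": 0,"az": 0,"grip": 0},{"dx": 28,"dy": -22,"dz": 2,"ax": 0,"ay": 0,"az": 0,"grip": 0},{"dx": 28,"dy": -22,"dz": 2,"ax": 0,"ay": 0,"az": 0,"grip": 0},{"dx": 28,"dy": -22,"dz": 2,"ax": 0,"ay": 0,"az": 0,"grip": 0},{"dx": 28,"dy": -22,"dz": 2,"ax": 0,"ay": 0,"az": 0,"grip": 0},{"dx": 28,"dy": -22,"dz": 2,"ax": 0,"ay": 0,"az": 0,"grip": 0}], "grip_force": 20}}

```text
clock: 1.92
position: [0.57, 0.0232, 0.3645]
ee_rot: [0.0, 0.99, 0.144, -0.0]
contact_force: [-0.2, -0.5, 0.3]
width: 0.0854
gripper_force: 0.0
```

```bash
python3 - <<'E'
from rig import sensors, imaging
from h import *
d={n:imaging.get_image(n) for n in("wrist","side")}
pickle.dump(d,open("im1.pkl","wb"))
s=sensors.get_state();print(s["position"],s["qpos"],s["clock"])
w=d["wrist"]
for P in [(.571,.027,.148),(.571,.027,.078),(.563,.0355,.078),(.499,-.121,.056),(.49,.298,.015)]: print(P,proj(w,P,True).round(0))
hsv=cv2.cvtColor(w["image"],cv2.COLOR_RGB2HSV)
m=((hsv[...,1]>110)&((hsv[...,0]<12)|(hsv[...,0]>170))&(hsv[...,2]>50)).astype(np.uint8)
n,l,st,c=cv2.connectedComponentsWithStats(m)
for i in range(1,n):
    if st[i,4]>100: print(st[i],c[i])
cv2.imwrite("pics/w1.png",w["image"][:,:,::-1])
E
```

```text
[0.57166393 0.02521468 0.363977  ] [-0.07829076  0.29663693  1.57878328  0.00245717  1.26471104  1.19938348] 2.0167
(0.571, 0.027, 0.148) [274. 238.]
(0.571, 0.027, 0.078) [276. 207.]
(0.563, 0.0355, 0.078) [263. 213.]
(0.499, -0.121, 0.056) [392. 303.]
(0.49, 0.298, 0.015) [ 46. 195.]
[ 236  192   85   81 4625] [274.80064865 233.06421622]
```

View pics/w1.png

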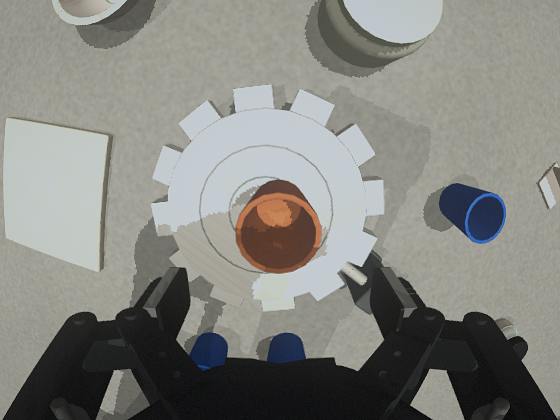

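The wrist view shows the cup rim centred at (279,232), between the fingers and within about 3 mm of the plan. The bat is on the left and the knob/bracket is at (365,290). Descending and closing gently.

Emit:
{"name": "jog_arm", "arguments": {"plan": [{"dx": 1,"dy": 0,"dz": 14,"ax": 0,"ay": 0,"az": 0,"grip": 0},{"dx": 0,"dy": 0,"dz": 18,"ax": 0,"ay": 0,"az": 0,"grip": 0},{"dx": 0,"dy": 0,"dz": 18,"ax": 0,"ay": 0,"az": 0,"grip": 0},{"dx": 0,"dy": 0,"dz": 18,"ax": 0,"ay": 0,"az": 0,"grip": 0},{"dx": 0,"dy": 0,"dz": 12,"ax": 0,"ay": 0,"az": 0,"grip": 0},{"dx": 0,"dy": 0,"dz": 6,"ax": 0,"ay": 0,"az": 0,"grip": 0.15},{"dx": 0,"dy": 0,"dz": 0,"ax": 0,"ay": 0,"az": 0,"grip": 0.25},{"dx": 0,"dy": 0,"dz": 0,"ax": 0,"ay": 0,"az": 0,"grip": 0.3},{"dx": 0,"dy": 0,"dz": 0,"ax": 0,"ay": 0,"az": 0,"grip": 0.34},{"dx": 0,"dy": 0,"dz": 0,"ax": 0,"ay": 0,"az": 0,"grip": 0.37},{"dx": 0,"dy": 0,"dz": 0,"ax": 0,"ay": 0,"az": 0,"grip": 0.4},{"dx": 0,"dy": 0,"dz": 0,"ax": 0,"ay": 0,"az": 0,"grip": 0.43},{"dx": 0,"dy": 0,"dz": 0,"ax": 0,"ay": 0,"az": 0,"grip": 0.46},{"dx": 0,"dy": 0,"dz": 0,"ax": 0,"ay": 0,"az": 0,"grip": 0.5},{"dx": 0,"dy": 0,"dz": 0,"ax": 0,"ay": 0,"az": 0,"grip": 0.55},{"dx": 0,"dy": 0,"dz": 0,"ax": 0,"ay": 0,"az": 0,"grip": 0.6}], "grip_force": 20}}

```text
clock: 3.35
position: [0.5706, 0.0218, 0.2798]
ee_rot: [0.0, 0.99, 0.143, 0.001]
contact_force: [-0.3, 0.9, 6.5]
width: 0.0516
gripper_force: 20.1
```

Held at 20 N. Lifting 50 mm and carrying it along tool -y to above the bat.

Emit:
{"name": "jog_arm", "arguments": {"plan": [{"dx": 0,"dy": 0,"dz": -4,"ax": 0,"ay": 0,"az": 0,"grip": 0.6},{"dx": 0,"dy": 0,"dz": -10,"ax": 0,"ay": 0,"az": 0,"grip": 0.6},{"dx": 0,"dy": 0,"dz": -12,"ax": 0,"ay": 0,"az": 0,"grip": 0.6},{"dx": 0,"dy": 0,"dz": -12,"ax": 0,"ay": 0,"az": 0,"grip": 0.6},{"dx": 0,"dy": -4,"dz": -8,"ax": 0,"ay": 0,"az": 0,"grip": 0.6},{"dx": 0,"dy": -10,"dz": -4,"ax": 0,"ay": 0,"az": 0,"grip": 0.6},{"dx": 0,"dy": -18,"dz": 0,"ax": 0,"ay": 0,"az": 0,"grip": 0.6},{"dx": 0,"dy": -24,"dz": 0,"ax": 0,"ay": 0,"az": 0,"grip": 0.6},{"dx": 0,"dy": -28,"dz": 0,"ax": 0,"ay": 0,"az": 0,"grip": 0.6},{"dx": 0,"dy": -30,"dz": 0,"ax": 0,"ay": 0,"az": 0,"grip": 0.6},{"dx": 0,"dy": -30,"dz": 0,"ax": 0,"ay": 0,"az": 0,"grip": 0.6},{"dx": 0,"dy": -30,"dz": 0,"ax": 0,"ay": 0,"az": 0,"grip": 0.6},{"dx": 0,"dy": -30,"dz": 0,"ax": 0,"ay": 0,"az": 0,"grip": 0.6},{"dx": 0,"dy": -28,"dz": 0,"ax": 0,"ay": 0,"az": 0,"grip": 0.6},{"dx": 0,"dy": -24,"dz": 0,"ax": 0,"ay": 0,"az": 0,"grip": 0.6},{"dx": 0,"dy": -18,"dz": 0,"ax": 0,"ay": 0,"az": 0,"grip": 0.6},{"dx": 0,"dy": -10,"dz": 0,"ax": 0,"ay": 0,"az": 0,"grip": 0.6},{"dx": 0,"dy": -3,"dz": 0,"ax": 0,"ay": 0,"az": 0,"grip": 0.6},{"dx": 0,"dy": 0,"dz": 0,"ax": 0,"ay": 0,"az": 0,"grip": 0.6},{"dx": 0,"dy": 0,"dz": 0,"ax": 0,"ay": 0,"az": 0,"grip": 0.6}]}}

```text
clock: 5.02
position: [0.4888, 0.2964, 0.3285]
ee_rot: [0.001, 0.99, 0.143, -0.0]
contact_force: [-0.3, 0.3, -1.1]
width: 0.0514
gripper_force: 21.2
```

```bash
python3 - <<'E'
from rig import sensors, imaging
from h import *
d={n:imaging.get_image(n) for n in("wrist","side","scene")}
pickle.dump(d,open("im2.pkl","wb"))
s=sensors.get_state();print(s["position"],s["qpos"],s["clock"],s["width"],s["gripper_force"],s["contact_force"])
a=cv2.resize(d["side"]["image"][120:420,60:460],None,fx=1,fy=1)
b=d["scene"]["image"][120:420,160:560]
cv2.imwrite("pics/c2.png",np.vstack([np.hstack([a,b]),cv2.resize(d["wrist"]["image"][100:400],(560,300)).__class__ and np.hstack([d["wrist"]["image"][100:400],np.zeros((300,240,3),np.uint8)])])[:,:,::-1])
E
```

```text
[0.48917498 0.29597198 0.32862557] [ 4.22588387e-01  3.23228672e-01  1.63267312e+00 -4.86774686e-04
  1.18596634e+00  1.70714908e+00] 5.1667 0.05162124505278544 21.162392953083646 [ 0.21080584  0.05745829 -1.08638617]
```

View pics/c2.png

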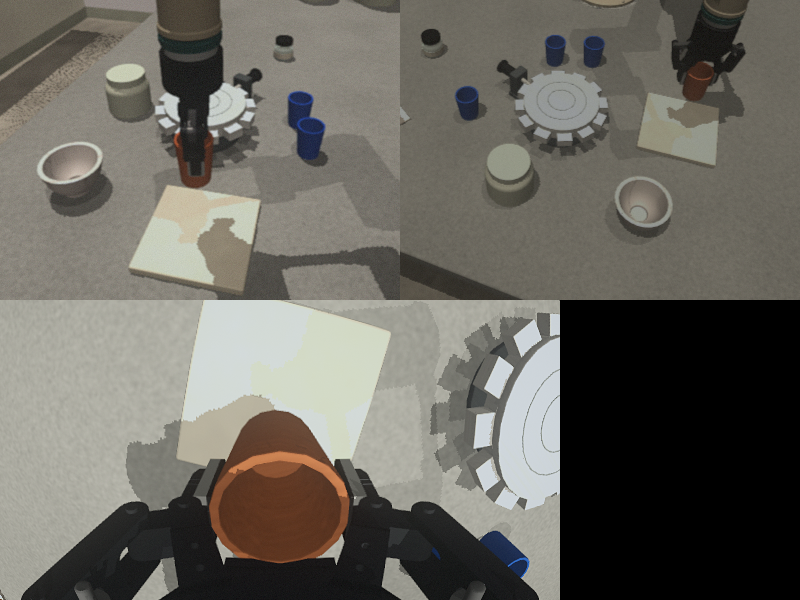

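The cup is held upright above the bat, whose corners agree with the earlier fix. Lowering most of the way (foot about 112 mm above the bat top), then creeping.

Emit:
{"name": "jog_arm", "arguments": {"plan": [{"dx": 0,"dy": 0,"dz": 6,"ax": 0,"ay": 0,"az": 0,"grip": 0.6},{"dx": 0,"dy": 0,"dz": 14,"ax": 0,"ay": 0,"az": 0,"grip": 0.6},{"dx": 0,"dy": 0,"dz": 18,"ax": 0,"ay": 0,"az": 0,"grip": 0.6},{"dx": 0,"dy": 0,"dz": 18,"ax": 0,"ay": 0,"az": 0,"grip": 0.6},{"dx": 0,"dy": 0,"dz": 18,"ax": 0,"ay": 0,"az": 0,"grip": 0.6},{"dx": 0,"dy": 0,"dz": 14,"ax": 0,"ay": 0,"az": 0,"grip": 0.6},{"dx": 0,"dy": 0,"dz": 10,"ax": 0,"ay": 0,"az": 0,"grip": 0.6},{"dx": 0,"dy": 0,"dz": 5,"ax": 0,"ay": 0,"az": 0,"grip": 0.6},{"dx": 0,"dy": 0,"dz": 2,"ax": 0,"ay": 0,"az": 0,"grip": 0.6},{"dx": 0,"dy": 0,"dz": 1,"ax": 0,"ay": 0,"az": 0,"grip": 0.6},{"dx": 0,"dy": 0,"dz": 0,"ax": 0,"ay": 0,"az": 0,"grip": 0.6},{"dx": 0,"dy": 0,"dz": 0,"ax": 0,"ay": 0,"az": 0,"grip": 0.6}]}}

```text
clock: 6.17
position: [0.4892, 0.2971, 0.2235]
ee_rot: [-0.0, 0.99, 0.143, 0.001]
contact_force: [0.3, 0.6, -1.3]
width: 0.0518
gripper_force: 21.2
```

Emit:
{"name": "jog_arm", "arguments": {"plan": [{"dx": 0,"dy": 0,"dz": 1,"ax": 0,"ay": 0,"az": 0,"grip": 0.6},{"dx": 0,"dy": 0,"dz": 1,"ax": 0,"ay": 0,"az": 0,"grip": 0.6},{"dx": 0,"dy": 0,"dz": 1,"ax": 0,"ay": 0,"az": 0,"grip": 0.6},{"dx": 0,"dy": 0,"dz": 0,"ax": 0,"ay": 0,"az": 0,"grip": 0.6}]}}

```text
clock: 6.5
position: [0.4887, 0.2969, 0.2196]
ee_rot: [0.0, 0.99, 0.143, -0.0]
contact_force: [-0.3, 0.6, -1.2]
width: 0.0515
gripper_force: 21.2
```

Not touching yet. Expected contact is at z of about 0.217.

Emit:
{"name": "jog_arm", "arguments": {"plan": [{"dx": 0,"dy": 0,"dz": 1,"ax": 0,"ay": 0,"az": 0,"grip": 0.6},{"dx": 0,"dy": 0,"dz": 1,"ax": 0,"ay": 0,"az": 0,"grip": 0.6},{"dx": 0,"dy": 0,"dz": 0,"ax": 0,"ay": 0,"az": 0,"grip": 0.6}]}}

```text
clock: 6.75
position: [0.4887, 0.2969, 0.2174]
ee_rot: [0.0, 0.99, 0.143, -0.0]
contact_force: [-0.7, 0.5, -1.5]
width: 0.0518
gripper_force: 21.2
```

Emit:
{"name": "jog_arm", "arguments": {"plan": [{"dx": 0,"dy": 0,"dz": 1,"ax": 0,"ay": 0,"az": 0,"grip": 0.6},{"dx": 0,"dy": 0,"dz": 0,"ax": 0,"ay": 0,"az": 0,"grip": 0.6}]}}

```text
clock: 6.92
position: [0.489, 0.297, 0.217]
ee_rot: [-0.0, 0.99, 0.143, 0.0]
contact_force: [-0.1, -0.1, 1.3]
width: 0.0517
gripper_force: 21.1
```

The force went from -1.3 N to +1.3 N, so the foot is on the bat. Releasing.

Emit:
{"name": "jog_arm", "arguments": {"plan": [{"dx": 0,"dy": 0,"dz": 0,"ax": 0,"ay": 0,"az": 0,"grip": 0.4},{"dx": 0,"dy": 0,"dz": 0,"ax": 0,"ay": 0,"az": 0,"grip": 0.3},{"dx": 0,"dy": 0,"dz": 0,"ax": 0,"ay": 0,"az": 0,"grip": 0.15},{"dx": 0,"dy": 0,"dz": 0,"ax": 0,"ay": 0,"az": 0,"grip": 0},{"dx": 0,"dy": 0,"dz": 0,"ax": 0,"ay": 0,"az": 0,"grip": 0},{"dx": 0,"dy": 0,"dz": 0,"ax": 0,"ay": 0,"az": 0,"grip": 0},{"dx": 0,"dy": 0,"dz": 0,"ax": 0,"ay": 0,"az": 0,"grip": 0}]}}

```text
clock: 7.5
position: [0.4888, 0.2969, 0.2166]
ee_rot: [0.0, 0.99, 0.143, -0.0]
contact_force: [0.2, -0.0, -0.2]
width: 0.0853
gripper_force: 0.0
```

Emit:
{"name": "jog_arm", "arguments": {"plan": [{"dx": 0,"dy": 0,"dz": -8,"ax": 0,"ay": 0,"az": 0,"grip": 0},{"dx": 0,"dy": 0,"dz": -25,"ax": 0,"ay": 0,"az": 0,"grip": 0},{"dx": 0,"dy": 0,"dz": -37,"ax": 0,"ay": 0,"az": 0,"grip": 0},{"dx": 0,"dy": 0,"dz": -37,"ax": 0,"ay": 0,"az": 0,"grip": 0},{"dx": 0,"dy": 0,"dz": -33,"ax": 0,"ay": 0,"az": 0,"grip": 0},{"dx": 0,"dy": 0,"dz": -10,"ax": 0,"ay": 0,"az": -1,"grip": 0},{"dx": 0,"dy": 0,"dz": 0,"ax": 0,"ay": 0,"az": -1,"grip": 0},{"dx": 0,"dy": 0,"dz": 0,"ax": 0,"ay": 0,"az": -1,"grip": 0},{"dx": 0,"dy": 0,"dz": 0,"ax": 0,"ay": 0,"az": -1,"grip": 0},{"dx": 0,"dy": 0,"dz": 0,"ax": 0,"ay": 0,"az": -1,"grip": 0},{"dx": 0,"dy": 0,"dz": 0,"ax": 0,"ay": 0,"az": -1,"grip": 0},{"dx": 0,"dy": 0,"dz": 0,"ax": 0,"ay": 0,"az": -1,"grip": 0},{"dx": 0,"dy": 0,"dz": 0,"ax": 0,"ay": 0,"az": -1,"grip": 0},{"dx": 0,"dy": 0,"dz": 0,"ax": 0,"ay": 0,"az": -0.5,"grip": 0}]}}

```text
clock: 8.67
position: [0.4887, 0.2969, 0.3673]
ee_rot: [0.0, 0.83, 0.557, 0.0]
contact_force: [-0.8, -0.2, 0.6]
width: 0.0856
gripper_force: 0.0
```

Emit:
{"name": "jog_arm", "arguments": {"plan": [{"dx": -16,"dy": 7,"dz": 0,"ax": 0,"ay": 0,"az": 0,"grip": 0},{"dx": -32,"dy": 14,"dz": 0,"ax": 0,"ay": 0,"az": 0,"grip": 0},{"dx": -32,"dy": 14,"dz": 0,"ax": 0,"ay": 0,"az": 0,"grip": 0},{"dx": -32,"dy": 14,"dz": 0,"ax": 0,"ay": 0,"az": 0,"grip": 0},{"dx": -32,"dy": 14,"dz": 0,"ax": 0,"ay": 0,"az": 0,"grip": 0},{"dx": -32,"dy": 14,"dz": 0,"ax": 0,"ay": 0,"az": 0,"grip": 0},{"dx": -32,"dy": 14,"dz": 0,"ax": 0,"ay": 0,"az": 0,"grip": 0},{"dx": -32,"dy": 14,"dz": 0,"ax": 0,"ay": 0,"az": 0,"grip": 0},{"dx": -32,"dy": 14,"dz": 0,"ax": 0,"ay": 0,"az": 0,"grip": 0},{"dx": -32,"dy": 14,"dz": 0,"ax": 0,"ay": 0,"az": 0,"grip": 0},{"dx": -32,"dy": 14,"dz": 0,"ax": 0,"ay": 0,"az": 0,"grip": 0},{"dx": -32,"dy": 14,"dz": 0,"ax": 0,"ay": 0,"az": 0,"grip": 0},{"dx": -16,"dy": 7,"dz": 0,"ax": 0,"ay": 0,"az": 0,"grip": 0},{"dx": 0,"dy": 0,"dz": 0,"ax": 0,"ay": 0,"az": 0,"grip": 0}]}}

```text
clock: 9.83
position: [0.4972, -0.1256, 0.3673]
ee_rot: [0.001, 0.833, 0.554, -0.0]
contact_force: [-0.0, -0.3, -0.0]
width: 0.0851
gripper_force: 0.0
```

```bash
python3 - <<'E'
from rig import sensors, imaging
from h import *
d={n:imaging.get_image(n) for n in("wrist","side","scene")}
pickle.dump(d,open("im3.pkl","wb"))
s=sensors.get_state();print(s["position"],s["ee_rot"],s["qpos"],s["clock"])
w=d["wrist"]
for P in [(.563,.0355,.078),(.499,-.121,.056)]: print(P,proj(w,P,True).round(0))
a=cv2.resize(d["scene"]["image"][190:310,380:500],(240,240),interpolation=2)
b=cv2.resize(d["side"]["image"][260:420,180:340],(240,240),interpolation=2)
o=np.zeros((480,800,3),np.uint8);o[:420,:560]=w["image"];o[:240,560:]=a;o[240:,560:]=b
cv2.imwrite("pics/c3.png",o[:,:,::-1])
E
```

```text
[ 0.49674101 -0.12167542  0.36694193] [-3.57960044e-04  8.31661658e-01  5.55282546e-01  2.30244628e-04] [-3.76633108e-01  2.05888437e-01  1.69903902e+00  8.32017168e-04
  1.23699188e+00  1.64850382e-02] 9.9833
(0.563, 0.0355, 0.078) [276.  -3.]
(0.499, -0.121, 0.056) [278. 196.]
```

View pics/c3.png

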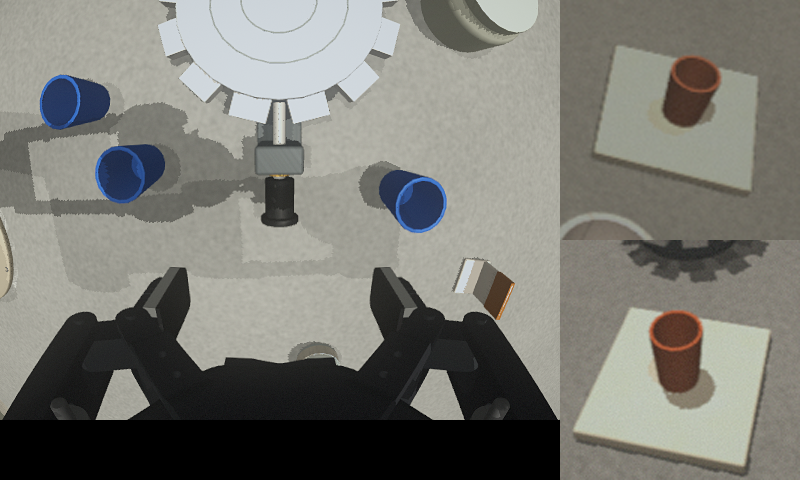

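The cup stands upright and clear on the bat. The knob grip is centred at (279,195) in the wrist view, within 2 px of the prediction, and its axis runs vertically in the picture, so the alignment is good. Descending on the knob.

Emit:
{"name": "jog_arm", "arguments": {"plan": [{"dx": 1,"dy": 1.5,"dz": 12,"ax": 0,"ay": 0,"az": 0,"grip": 0},{"dx": 0,"dy": 0,"dz": 25,"ax": 0,"ay": 0,"az": 0,"grip": 0},{"dx": 0,"dy": 0,"dz": 25,"ax": 0,"ay": 0,"az": 0,"grip": 0},{"dx": 0,"dy": 0,"dz": 25,"ax": 0,"ay": 0,"az": 0,"grip": 0},{"dx": 0,"dy": 0,"dz": 25,"ax": 0,"ay": 0,"az": 0,"grip": 0},{"dx": 0,"dy": 0,"dz": 20,"ax": 0,"ay": 0,"az": 0,"grip": 0},{"dx": 0,"dy": 0,"dz": 14,"ax": 0,"ay": 0,"az": 0,"grip": 0},{"dx": 0,"dy": 0,"dz": 8,"ax": 0,"ay": 0,"az": 0,"grip": 0},{"dx": 0,"dy": 0,"dz": 2,"ax": 0,"ay": 0,"az": 0,"grip": 0},{"dx": 0,"dy": 0,"dz": 0,"ax": 0,"ay": 0,"az": 0,"grip": 0}]}}

```text
clock: 10.82
position: [0.4989, -0.1209, 0.2107]
ee_rot: [-0.0, 0.831, 0.556, -0.0]
contact_force: [0.2, -0.0, 1.1]
width: 0.0851
gripper_force: 0.0
```

Emit:
{"name": "jog_arm", "arguments": {"plan": [{"dx": 0,"dy": 0,"dz": 0,"ax": 0,"ay": 0,"az": 0,"grip": 0.3},{"dx": 0,"dy": 0,"dz": 0,"ax": 0,"ay": 0,"az": 0,"grip": 0.5},{"dx": 0,"dy": 0,"dz": 0,"ax": 0,"ay": 0,"az": 0,"grip": 0.6},{"dx": 0,"dy": 0,"dz": 0,"ax": 0,"ay": 0,"az": 0,"grip": 0.7},{"dx": 0,"dy": 0,"dz": 0,"ax": 0,"ay": 0,"az": 0,"grip": 0.8},{"dx": 0,"dy": 0,"dz": 0,"ax": 0,"ay": 0,"az": 0,"grip": 1},{"dx": 0,"dy": 0,"dz": 0,"ax": 0,"ay": 0,"az": 0,"grip": 1},{"dx": 0,"dy": 0,"dz": 0,"ax": 0,"ay": 0,"az": 0,"grip": 1}], "grip_force": 60}}

```text
clock: 11.48
position: [0.4988, -0.1219, 0.2113]
ee_rot: [0.0, 0.832, 0.555, 0.0]
contact_force: [-0.9, 0.1, 6.0]
width: 0.0242
gripper_force: 58.6
```

Gripped. Pulling along tool -x.

Emit:
{"name": "jog_arm", "arguments": {"plan": [{"dx": 0,"dy": 0,"dz": 0,"ax": 0,"ay": 0,"az": 0,"grip": 1},{"dx": -1,"dy": 0,"dz": 0,"ax": 0,"ay": 0,"az": 0,"grip": 1},{"dx": -2,"dy": 0,"dz": 0,"ax": 0,"ay": 0,"az": 0,"grip": 1},{"dx": -3,"dy": 0,"dz": 0,"ax": 0,"ay": 0,"az": 0,"grip": 1},{"dx": -3,"dy": 0,"dz": 0,"ax": 0,"ay": 0,"az": 0,"grip": 1},{"dx": -3,"dy": 0,"dz": 0,"ax": 0,"ay": 0,"az": 0,"grip": 1},{"dx": -3,"dy": 0,"dz": 0,"ax": 0,"ay": 0,"az": 0,"grip": 1},{"dx": -3,"dy": 0,"dz": 0,"ax": 0,"ay": 0,"az": 0,"grip": 1},{"dx": -2,"dy": 0,"dz": 0,"ax": 0,"ay": 0,"az": 0,"grip": 1},{"dx": -1,"dy": 0,"dz": 0,"ax": 0,"ay": 0,"az": 0,"grip": 1},{"dx": 0,"dy": 0,"dz": 0,"ax": 0,"ay": 0,"az": 0,"grip": 1},{"dx": 0,"dy": 0,"dz": 0,"ax": 0,"ay": 0,"az": 0,"grip": 1}], "grip_force": 80}}

```text
clock: 12.48
position: [0.4916, -0.1392, 0.2114]
ee_rot: [-0.001, 0.832, 0.554, 0.003]
contact_force: [3.4, 10.9, 6.3]
width: 0.0241
gripper_force: 78.3
```

Emit:
{"name": "jog_arm", "arguments": {"plan": [{"dx": -2,"dy": 0,"dz": 0,"ax": 0,"ay": 0,"az": 0,"grip": 1},{"dx": -2,"dy": 0,"dz": 0,"ax": 0,"ay": 0,"az": 0,"grip": 1},{"dx": -1,"dy": 0,"dz": 0,"ax": 0,"ay": 0,"az": 0,"grip": 1},{"dx": 0,"dy": 0,"dz": 0,"ax": 0,"ay": 0,"az": 0,"grip": 1},{"dx": 0,"dy": 0,"dz": 0,"ax": 0,"ay": 0,"az": 0,"grip": 1}]}}

```text
clock: 12.9
position: [0.4897, -0.1436, 0.2114]
ee_rot: [-0.001, 0.832, 0.554, 0.003]
contact_force: [4.2, 12.2, 5.1]
width: 0.0238
gripper_force: 78.3
```

Emit:
{"name": "jog_arm", "arguments": {"plan": [{"dx": -1,"dy": 0,"dz": 0,"ax": 0,"ay": 0,"az": 0,"grip": 1},{"dx": 0,"dy": 0,"dz": 0,"ax": 0,"ay": 0,"az": 0,"grip": 1},{"dx": 0,"dy": 0,"dz": 0,"ax": 0,"ay": 0,"az": 0,"grip": 1},{"dx": 0,"dy": 0,"dz": 0,"ax": 0,"ay": 0,"az": 0,"grip": 1}]}}

```text
clock: 13.23
position: [0.4894, -0.1445, 0.2114]
ee_rot: [-0.001, 0.832, 0.554, 0.003]
contact_force: [4.1, 12.4, 6.8]
width: 0.0241
gripper_force: 78.3
```

Emit:
{"name": "jog_arm", "arguments": {"plan": [{"dx": -1,"dy": 0,"dz": 0,"ax": 0,"ay": 0,"az": 0,"grip": 1},{"dx": -0.5,"dy": 0,"dz": 0,"ax": 0,"ay": 0,"az": 0,"grip": 1},{"dx": 0,"dy": 0,"dz": 0,"ax": 0,"ay": 0,"az": 0,"grip": 1},{"dx": 0,"dy": 0,"dz": 0,"ax": 0,"ay": 0,"az": 0,"grip": 1},{"dx": 0,"dy": 0,"dz": 0,"ax": 0,"ay": 0,"az": 0,"grip": 1},{"dx": 0,"dy": 0,"dz": 0,"ax": 0,"ay": 0,"az": 0,"grip": 1}]}}

```text
clock: 13.73
position: [0.489, -0.1453, 0.2114]
ee_rot: [-0.002, 0.832, 0.554, 0.003]
contact_force: [4.9, 15.2, 5.6]
width: 0.0237
gripper_force: 78.3
```

```bash
python3 - <<'E'
from rig import sensors, imaging
from h import *
d={n:imaging.get_image(n) for n in("wrist","side","scene")}
s=sensors.get_state();print(s["position"],s["contact_force"],s["width"],s["gripper_force"],s["clock"])
w=d["wrist"]["image"]
a=cv2.resize(d["scene"]["image"][150:290,230:500],(540,280),interpolation=2)
b=cv2.resize(d["side"]["image"][160:420,190:380],(205,280),interpolation=2)
o=np.zeros((600,800,3),np.uint8);o[:280,:540]=a;o[:280,560:765]=b;o[280:600,:560]=w[:320]
cv2.imwrite("pics/c4.png",o[:,:,::-1])
E
```

```text
[ 0.48903679 -0.14530367  0.21135453] [ 6.21810608 13.4408574   5.32949173] 0.023746558101522035 78.28016638755798 13.8833
```

View pics/c4.png

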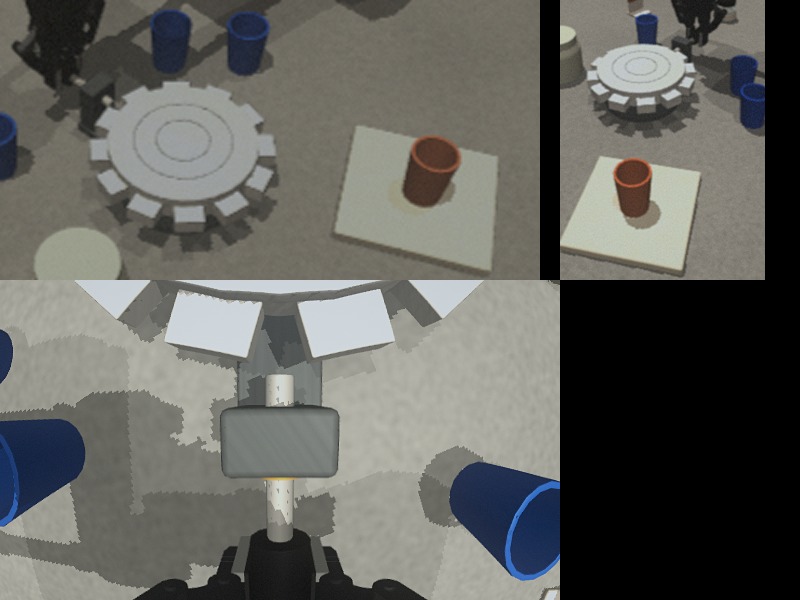

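The pin end at (280,375) is clear of the teeth. The force has risen to about 15 N, above the 13 N spring load, so the plunger is at its stop. The cup stands upright on the bat. Handing in.

```bash
python3 -c "
from rig import manip; print(manip.sign_off())"
```

```text
the job is handed in; nothing more can be done
None
```

I handed the job in with the cup upright and released on the bat, and the plunger held by its knob at its 24 mm stop; the hand-in call returned no verdict.

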